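# Take the middle lunch box out of the stack

### The arm

A 6-joint arm with a two-finger parallel gripper is mounted at the origin on the work surface. World frame = base frame: x ahead of the robot, y to its left, z up, the work surface at z = 0. Lengths are in m, angles in rad, forces in N, time in s.
With the tool pointing down it reaches from about 0.375 to 0.975 m from the base axis. Payload 3.8 kg.
Tool frame: the origin (TCP) lies at the very end of the fingers, on their centre line; the grasp point (between the pads) lies 19 mm behind it; z points along the fingers, y is the line along which they close (so a half turn about z gives the same grasp; the last joint's range is limited). The gripper opens to 88 mm and grips with 3 to 60 N. Pads are 18 mm wide; open, the fingers measure 123 mm over their backs; the gripper's body (75 mm by 187 mm) begins 45 mm behind the grasp point.
Start: joints at [1.079, 0.264, 1.604, -0, 1.274, -0.037], TCP at [0.297, 0.606, 0.239] pointing down, gripper open.
Joint ranges: [-2.63, 2.63], [-0.94, 2.18], [0.31, 2.57], [-1.31, 4.45], [0, 2.66], [-2.55, 2.55]. Speed limits (rad/s): [2.57, 2.57, 3.14, 3.14, 3.14, 3.14].

### API

Orientations are given as a unit quaternion [w, x, y, z].
In Python, from rig import arm gives the robot as it stands.
- The arm moves only by the shell command python3 -m creep 'ROWS' [FORCE]. ROWS is JSON, one flat list of numbers, 7 for each row, row after row: the shift along the tool's x, y, z in m, then the turn, a rotation vector about the tool's x, y, z in degrees, then the finger opening in m, from 0 to 0.0881. A call has 1 to 12 rows; each row shifts and turns the commanded pose from where the row before left it, along the tool's axes as they then stand; what a row does not reach is not made up. A row lasts 1/10 s, in which the tool goes at most 50 mm and 8.59 degrees, less where a joint would pass 70% of its speed; a pose out of reach is approached as far as the arm can. A call with a gripper value outside its range is refused whole. The fingers move at their own pace and stop on an object; FORCE is the grip in N (left out, the last holds). Time passes only in rows, so rows that do not move let the fingers close. It gives the time, the measured TCP pose, the force, the opening and the grip force at its end, in the units of the state.
- arm.sense(): the state, without advancing time (a new reading comes with each control period).
- arm.snapshot(name): name is "scene" or "top"; returns the picture (400x640x3 uint8, red, green, blue); there is no depth.
- arm.camera_model(name): a dict with "intrinsics" (3x3 intrinsics, pixels), "extrinsics" (4x4, takes a point from world to camera coordinates). Camera axes: x right, y up, looking along -z (the intrinsics and any distortion apply to the point x, -y, -z); pixel columns grow to the right and rows downward; lengths in m; the calibration is good to about 2 mm. A picture is of the moment at which its call begins. camera_model takes no time and is no camera call.
- arm.hand_in(): hands the job in; it is judged then, once.
The state is a dict: "clock": time; "joint_positions": joint angles; "qd": joint speeds; "joint_efforts": joint torques, N m; "eef_pos": TCP position; "orientation": TCP orientation; "wrist_force": force on the tool from outside, world axes, zero at the start; "torque": the same for the moment, N m; "finger_gap": finger opening in m; "grasp_force": force on a finger pad.
Only numpy, scipy, OpenCV 4.12 (cv2) and the standard library are available. Lean on these libraries where they do the work, as an engineer would, in place of code of your own. Each camera call takes 0.05 s, during which the arm holds its last target. There are 200 camera calls.

### The job

The lunch box with the orange lid, in the middle of the stack, is wanted on the serving tray beside the mug. First lift the blue-lidded box off and put it down on the clear worktop, then set the orange one down flat on the tray's floor, and last put the blue one back squarely on the green-lidded box, which stays where it is. Keep the boxes level, set them down rather than drop them, let go, and do not disturb the mug or the two jars.

Things in the scene. Friction and masses are not known exactly. Their poses are not given: they have to be found in the camera images.
- blue_box_center (a point): centre (half-way up) of the top one of three equal slim closed lunch boxes, white with its lid blue: 150 long (x) x 60 wide (y) x 45 high (z), flat top and bottom, straight sides to grip across the 60 mm width, about 0.25 kg, rigid, loose; white clips at the two short ends stand out 2.5 mm. z is up, out of the lid.
- orange_box_center (a point): centre (half-way up) of the middle one of three equal slim closed lunch boxes, white with its lid orange: 150 long (x) x 60 wide (y) x 45 high (z), flat top and bottom, straight sides to grip across the 60 mm width, about 0.25 kg, rigid, loose; white clips at the two short ends stand out 2.5 mm. z is up, out of the lid.
- green_box_center (a point): centre (half-way up) of the bottom one of three equal slim closed lunch boxes, white with its lid green: 150 long (x) x 60 wide (y) x 45 high (z), flat top and bottom, straight sides to grip across the 60 mm width, about 0.25 kg, rigid, loose; white clips at the two short ends stand out 2.5 mm. z is up, out of the lid.
- mat: fixed cork mat, 190 (x) x 100 (y) x 6 mm, flat on the worktop; origin at the centre of its underside. The stack stands on it: the green-lidded box, the orange-lidded one loose on that and the blue-lidded one on top, roughly in line.
- tray_in (a point): centre of the inner floor of a fixed wooden serving tray, 5 mm above the worktop. Outside 300 (x) x 200 (y) mm, walls 5 mm thick, rim 15 mm above the worktop (10 mm above the inner floor). The mug stands near its +x end; the rest of the floor is free.
- mug: blue ceramic mug, 76 mm across, 85 mm high, handle on its +y side; origin under its centre; it stands on the tray's inner floor about 100 mm from the tray's centre towards the tray's +x end. Bystander.
- peanut_jar: closed brown jar with a red cap, 84 mm across, 120 mm high; origin under its centre. Bystander, beyond the tray and the stack. The worktop between the tray and the stack, nearer than the two jars, is always clear.
- jam_jar: closed dark red jar with a brass cap, 68 mm across, 95 mm high; origin under its centre. Bystander at the far side.
Mind the look-alikes: they are no part of the job. What is shaped like the part that bears blue_box_center but turquoise or yellow is not meant. What is shaped like the part that bears orange_box_center but turquoise is not meant.

How it is judged:
On the way, in this order (a step that is already met when the one before it is completed fails the run):
1. the blue-lidded box is off the stack and set down on the worktop, released, while the orange-lidded one still lies on the green-lidded one (height (world z) of blue_box_center below 0.025 m and angle between blue_box_center's own z axis and vertical below 0.1 rad and contact force between blue_box and the fingers below 0.1 N and horizontal distance between orange_box_center and green_box_center below 0.04 m and z of orange_box_center in the frame of green_box_center above 0.04 m), for 0.1 s.
2. the orange-lidded box stands flat on the tray's inner floor, released (x of orange_box_center in the frame of tray_in between -0.145 and 0.145 m and y of orange_box_center in the frame of tray_in between -0.095 and 0.095 m and z of orange_box_center in the frame of tray_in between 0.019 and 0.026 m and angle between orange_box_center's own z axis and vertical below 0.08 rad and contact force between orange_box and the fingers below 0.1 N and linear speed of orange_box below 0.03 m/s), for 0.1 s.
At the end, for the whole second after the job is handed in: Orange-lidded box flat (within 5 degrees) on the tray floor inside the rim, any direction. Blue-lidded box flat on the green-lidded one, centres within 15 mm, sides within 0.2 rad of parallel, either way round. Green one within 30 mm of its start. All released and at rest (x of orange_box_center in the frame of tray_in between -0.145 and 0.145 m and y of orange_box_center in the frame of tray_in between -0.095 and 0.095 m and z of orange_box_center in the frame of tray_in between 0.019 and 0.026 m and angle between each of orange_box_center, blue_box_center, green_box_center's own z axis and vertical below 0.08 rad and horizontal distance between blue_box_center and green_box_center below 0.015 m and z of blue_box_center in the frame of green_box_center between 0.04 and 0.05 m and angle between the x axis of blue_box_center and the x axis of green_box_center, either way round below 0.2 rad and contact force between each of blue_box, orange_box, green_box and the fingers below 0.1 N and linear speed of each of blue_box, orange_box, green_box below 0.02 m/s); the robot touches nothing.
It fails at once if a lunch box is tipped more than about 30 degrees (angle between any of blue_box_center, orange_box_center, green_box_center's own z axis and vertical above 0.5 rad).
It fails at once if a lunch box is dropped or thrown (in free fall faster than 0.6 m/s, a drop of about 18 mm) ((contact force between blue_box and anything else below 0.01 N and linear speed of blue_box above 0.6 m/s) or (contact force between orange_box and anything else below 0.01 N and linear speed of orange_box above 0.6 m/s) or (contact force between green_box and anything else below 0.01 N and linear speed of green_box above 0.6 m/s)).
It fails at once if the green-lidded box is shifted by more than 30 mm (distance of green_box_center from where it was at the start of the episode above 0.03 m).
It fails at once if the mug or a jar is shifted by more than 30 mm (distance of any of mug, peanut_jar, jam_jar from where it was at the start of the episode above 0.03 m).
It also fails if it takes over 72 s, if anything falls off the work surface, if the arm or the gripper's body presses on something with over 40 N, if the wrist force passes 120 N, or if a joint passes its speed limit or range.

## Working session

There is one attempt and no reset: what is moved stays moved. The work goes in short steps, Python scripts to look and compute and a shell command to move; the robot and the scene stay as the last step left them, time stands still between calls to the robot, and variables do not carry over. Pictures are saved under pics/ and viewed, at most 10 in all, crops included, and the job is handed in when it is done.

```bash
mkdir -p pics; ls; python3 - <<'E'
from rig import arm
import cv2
for n in("scene","top"):
    cv2.imwrite(f"pics/{n}0.png",arm.snapshot(n)[:,:,::-1]); c=arm.camera_model(n); print(c)
print(arm.sense())
E
```

```text
pics
{'intrinsics': array([[372.24890907,   0.        , 315.4166493 ],
       [  0.        , 372.24890907, 200.71149452],
       [  0.        ,   0.        ,   1.        ]]), 'extrinsics': array([[ 0.11718265,  0.99306318,  0.0096822 , -0.13481245],
       [-0.5819035 ,  0.06075834,  0.81098504,  0.24699256],
       [ 0.80477111, -0.10066748,  0.58498676, -1.58144998],
       [ 0.        ,  0.        ,  0.        ,  1.        ]])}
{'intrinsics': array([[394.79674094,   0.        , 324.77825869],
       [  0.        , 394.79674094, 197.35465749],
       [  0.        ,   0.        ,   1.        ]]), 'extrinsics': array([[-0.02230186, -0.99973706,  0.00533246,  0.06841176],
       [ 0.99686473, -0.02183213,  0.07605301, -0.58099603],
       [-0.07591659,  0.00701186,  0.99708952, -1.20222979],
       [ 0.        ,  0.        ,  0.        ,  1.        ]])}
{'clock': 0.1, 'joint_positions': array([ 1.07910500e+00,  2.64658514e-01,  1.60525705e+00, -2.41675490e-05,
        1.27369292e+00, -3.69070942e-02]), 'qd': array([-6.26389491e-04, -3.54401948e-05, -4.08336896e-03, -3.57958128e-04,
        1.00642829e-03,  9.43425807e-04]), 'joint_efforts': array([-1.78621985e-04, -5.03617465e+01, -3.58072293e+01,  7.30146188e-02,
        2.31856434e-02, -5.54240694e-05]), 'eef_pos': array([0.2962115 , 0.60580917, 0.23751492]), 'orientation': array([-2.52149896e-04,  2.25433968e-01,  9.74257928e-01, -9.75929958e-04]), 'wrist_force': array([ 0.35319341, -0.89082366,  0.43616478]), 'torque': array([-0.01758748, -0.01636208,  0.07138142]), 'grasp_force': 0.0, 'finger_gap': 0.08812708086635064}
```

View pics/scene0.png

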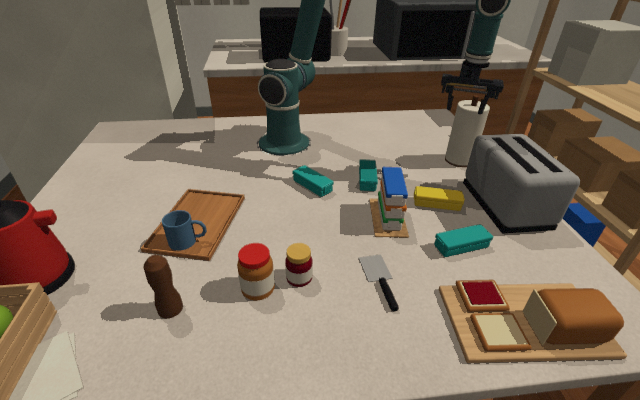

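View pics/top0.png

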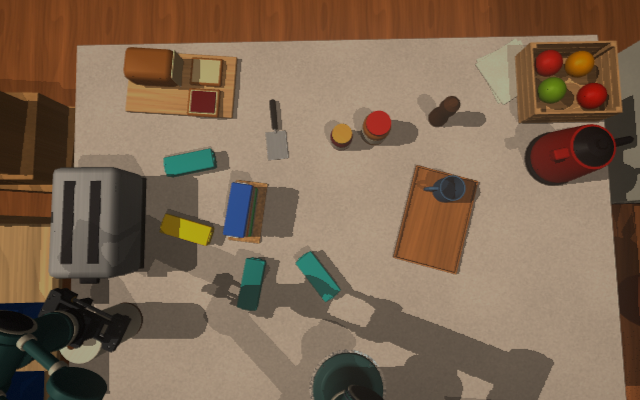

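Scene and top views agree on the candidates, given here in top-view pixels.
- The blue-lidded box tops the stack at (238,210), with the cork mat at about (255,210).
- Look-alikes are turquoise at (190,161), (252,283) and (318,276), and yellow at (187,230).
- The tray is at (437,218) with the mug at (450,188), and the jars are at (342,135) and (376,125).

I choose the stack and check it close up.

```bash
cat > h.py <<'E'
import numpy as np,cv2
from rig import arm
def ray(n,uv):
    c=arm.camera_model(n);K,E=c["intrinsics"],c["extrinsics"]
    p=np.linalg.inv(K)@[uv[0],uv[1],1]; d=E[:3,:3].T@[p[0],-p[1],-p[2]]
    return -E[:3,:3].T@E[:3,3],d
def at(n,uv,z):
    o,d=ray(n,uv); return o+d*(z-o[2])/d[2]
def proj(n,P):
    c=arm.camera_model(n);K,E=c["intrinsics"],c["extrinsics"]
    q=E[:3,:3]@np.asarray(P)+E[:3,3]; p=K@[q[0],-q[1],-q[2]]; return p[:2]/p[2]
def crop(im,x,y,w,h,s): return cv2.resize(im[y:y+h,x:x+w],None,fx=s,fy=s,interpolation=cv2.INTER_CUBIC)
E
python3 - <<'E'
from h import *
a=cv2.imread("pics/scene0.png");b=cv2.imread("pics/top0.png")
cv2.imwrite("pics/c1.png",np.hstack([crop(a,355,155,65,90,6),crop(b,210,170,65,90,6)]))
hsv=cv2.cvtColor(b,cv2.COLOR_BGR2HSV)
m=cv2.inRange(hsv,(105,120,60),(125,255,255));m[:,:215]=0;m[:,280:]=0;m[:165]=0;m[250:]=0
# top face of blue
cnt=max(cv2.findContours(m,0,2)[0],key=cv2.contourArea)
P=np.array([at("top",p[0],.141)[:2] for p in cnt],np.float32)
print(cv2.minAreaRect(P),cv2.minAreaRect(cnt))
E
```

```text
((0.5451710820198059, 0.3011864423751831), (0.05804268270730972, 0.14660082757472992), 80.10311126708984) ((237.17567443847656, 209.44595336914062), (20.87866973876953, 52.772071838378906), 9.462322235107422)
```

View pics/c1.png

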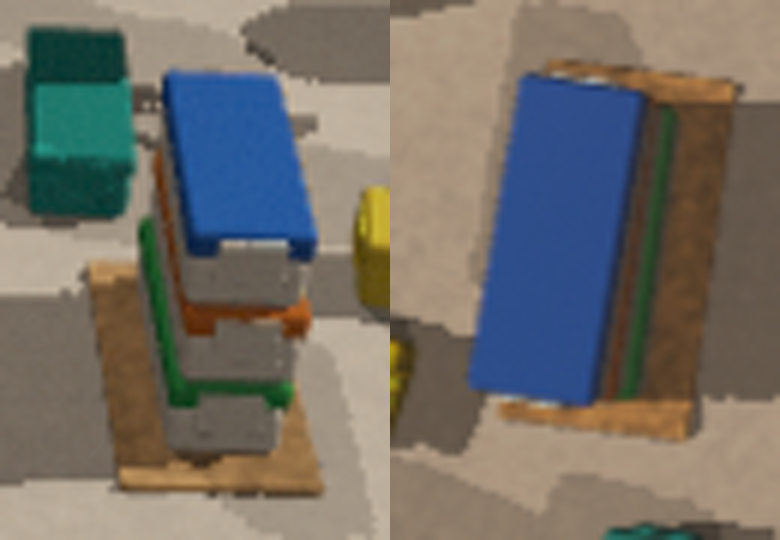

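The crop shows blue on top of orange on green on the cork mat, so the stack choice is right. Blue's lid is the rectangle around top pixel (237,209). Next I'll measure the tray and obstacles and work out the first move.

```bash
cat >> h.py <<'E'
from scipy.spatial.transform import Rotation as R
def plan(xyz,yaw):
    "box long-axis yaw (deg) -> tool-frame rotvec (deg) to do first, then shift in turned frame"
    s=arm.sense();q=np.roll(s["orientation"],-1);R0=R.from_quat(q)
    best=None
    for k in(0,180):
        a=np.radians(yaw+k);x=[np.cos(a),np.sin(a),0];z=[0,0,-1]
        T=R.from_matrix(np.array([x,np.cross(z,x),z]).T)
        rv=(R0.inv()*T).as_rotvec(degrees=True)
        if best is None or np.linalg.norm(rv)<np.linalg.norm(best[0]): best=(rv,T.inv().apply(np.array(xyz)-s["eef_pos"]))
    print("turn",best[0].round(2),"shift",best[1].round(4),"tcp",s["eef_pos"].round(4),"gap",round(s["finger_gap"],4),"f",s["grasp_force"],"t",s["clock"])
E
python3 - <<'E'
from h import *
for n,uv,z in[("tray",(415,165),.015),("tray",(479,180),.015),("tray",(457,272),.015),("tray",(394,258),.015),("jar",(376,121),.12),("jam",(342,132),.095),("toaster",(145,190),.15),("toaster",(145,190),.19),("mug",(453,188),.09),("turq",(300,257),.045),("turq",(318,276),.045)]:
    print(n,at("top",uv,z).round(3))
plan((.545,.301,.22),-9.9)
E
```

```text
tray [ 0.679 -0.23   0.015]
tray [ 0.627 -0.429  0.015]
tray [ 0.343 -0.346  0.015]
tray [ 0.391 -0.154  0.015]
jar [ 0.793 -0.097  0.12 ]
jam [0.769 0.001 0.095]
toaster [0.604 0.554 0.15 ]
toaster [0.6   0.536 0.19 ]
mug [ 0.596 -0.321  0.09 ]
turq [0.402 0.134 0.045]
turq [0.345 0.081 0.045]
turn [ -0.11  -0.02 -16.16] shift [-0.2975 -0.2575  0.0175] tcp [0.2962 0.6058 0.2375] gap 0.0881 f 0.0 t 0.1
```

```bash
python3 -m creep '[0,0,0,0,0,-8.1,0.088, 0,0,0,0,0,-8.06,0.088, -0.03,-0.025,0,0,0,0,0.088, -0.035,-0.03,0,0,0,0,0.088, -0.035,-0.03,0,0,0,0,0.088, -0.035,-0.03,0,0,0,0,0.088, -0.035,-0.03,0,0,0,0,0.088, -0.035,-0.03,0,0,0,0,0.088, -0.035,-0.03,0,0,0,0,0.088, -0.0275,-0.0275,0.0,0,0,0,0.088, -0.03,-0.025,0,0,0,0,0.088, 0,0,0,0,0,0,0.088]' 20; python3 - <<'E'
from h import *
plan((.545,.301,.1155),-9.9)
E
```

```text
clock: 1.3
eef_pos: [0.5478, 0.2977, 0.2381]
orientation: [0.0, 0.089, 0.996, -0.001]
wrist_force: [-0.7, 0.7, -0.6]
finger_gap: 0.0886
grasp_force: 0.0
turn [-0.1   0.04 -0.27] shift [0.0033 0.0028 0.1226] tcp [0.5478 0.2977 0.2381] gap 0.0886 f 0.0 t 1.3
```

```bash
python3 -m creep '[0.003,0.003,0.03,0,0,-0.3,0.088, 0,0,0.03,0,0,0,0.088, 0,0,0.03,0,0,0,0.088, 0,0,0.025,0,0,0,0.088, 0,0,0.0155,0,0,0,0.088, 0,0,0,0,0,0,0.088, 0,0,0,0,0,0,0.088]'; python3 - <<'E'
from h import *
plan((.545,.301,.1075),-9.9); s=arm.snapshot("scene")[:,:,::-1];t=arm.snapshot("top")[:,:,::-1]
cv2.imwrite("pics/c2.png",np.hstack([crop(s,340,100,95,140,4),crop(t,190,150,95,140,4)]))
E
```

```text
clock: 2.0
eef_pos: [0.5429, 0.3055, 0.1086]
orientation: [0.0, 0.083, 0.997, 0.0]
wrist_force: [0.2, -0.1, 0.5]
finger_gap: 0.0881
grasp_force: 0.0
turn [0.01 0.   0.32] shift [-0.0028 -0.0041  0.0011] tcp [0.5429 0.3055 0.1086] gap 0.0881 f 0.0 t 2.0
```

View pics/c2.png

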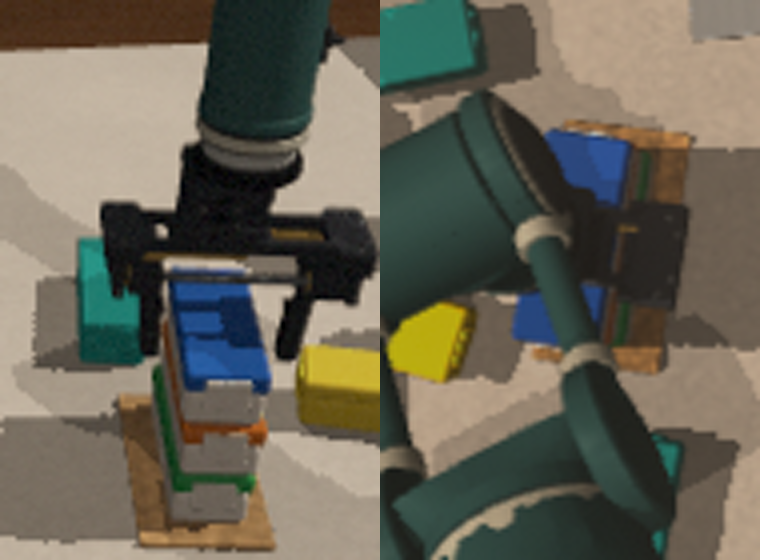

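Fingers straddle the blue box, at crop columns 150 and 285 with the box at 170–265. The gripper is about 4 mm off towards +y, so I'll correct that and close.

```bash
python3 -m creep '[-0.0028,-0.0041,0.001,0,0,0.3,0.088, 0,0,0,0,0,0,0.088, 0,0,0,0,0,0,0.07, 0,0,0,0,0,0,0.06, 0,0,0,0,0,0,0.055, 0,0,0,0,0,0,0.05, 0,0,0,0,0,0,0.05, 0,0,0,0,0,0,0.05]' 20;  python3 - <<'E'
from h import *
plan((.55,.075,.26),-9.9)
E
```

```text
clock: 2.9
eef_pos: [0.545, 0.3007, 0.1072]
orientation: [0.0, 0.086, 0.996, 0.0]
wrist_force: [-0.2, -0.1, 0.9]
finger_gap: 0.0596
grasp_force: 20.0
turn [0.01 0.   0.  ] shift [-0.0438 -0.2214 -0.1528] tcp [0.545  0.3007 0.1072] gap 0.0596 f 19.999105101451278 t 2.9
```

```bash
python3 -m creep '[0,0,-0.01,0,0,0,0.05, 0,0,-0.015,0,0,0,0.05, 0,0,-0.015,0,0,0,0.05, -0.004,-0.0145,0,0,0,0,0.05, -0.007,-0.03,0,0,0,0,0.05, -0.007,-0.03,0,0,0,0,0.05, -0.007,-0.03,0,0,0,0,0.05, -0.007,-0.03,0,0,0,0,0.05, -0.007,-0.03,0,0,0,0,0.05, -0.007,-0.03,0,0,0,0,0.05, -0.007,-0.03,0,0,0,0,0.05, -0.003,-0.01,0,0,0,0,0.05]'
python3 -m creep '[0,0,0,0,0,0,0.05, 0,0,0.015,0,0,0,0.05, 0,0,0.025,0,0,0,0.05, 0,0,0.03,0,0,0,0.05, 0,0,0.03,0,0,0,0.05, 0,0,0.02,0,0,0,0.05, 0,0,0.012,0,0,0,0.05, 0,0,0,0,0,0,0.05, 0,0,0,0,0,0,0.05]'
python3 - <<'E'
from h import *
plan((.56,.06,.0115),-9.9); t=arm.snapshot("top")[:,:,::-1]
cv2.imwrite("pics/top3.png",crop(t,200,90,200,150,4))
hsv=cv2.cvtColor(np.ascontiguousarray(t),cv2.COLOR_BGR2HSV)
m=cv2.inRange(hsv,(3,170,90),(12,255,255));m[:,:215]=0;m[:,290:]=0;m[:165]=0;m[260:]=0
cnt=max(cv2.findContours(m,0,2)[0],key=cv2.contourArea)
P=np.array([at("top",p[0],.096)[:2] for p in cnt],np.float32);print(cv2.minAreaRect(P),cv2.minAreaRect(cnt))
E
```

```text
clock: 4.1
eef_pos: [0.5595, 0.0565, 0.1474]
orientation: [0.0, 0.087, 0.996, -0.001]
wrist_force: [-0.5, 0.3, -2.8]
finger_gap: 0.0597
grasp_force: 20.0
clock: 5.0
eef_pos: [0.5602, 0.0606, 0.0154]
orientation: [0.0, 0.086, 0.996, 0.0]
wrist_force: [1.1, 0.1, -2.4]
finger_gap: 0.0598
grasp_force: 20.0
turn [0.01 0.02 0.05] shift [ 0.0001 -0.0006  0.0039] tcp [0.5602 0.0606 0.0154] gap 0.0598 f 19.998425713274628 t 5.0
((0.543777585029602, 0.28634902834892273), (0.03610154241323471, 0.14833347499370575), 86.2315902709961) ((245.67758178710938, 210.54067993164062), (12.397704124450684, 51.14801788330078), 3.4336304664611816)
```

View pics/top3.png

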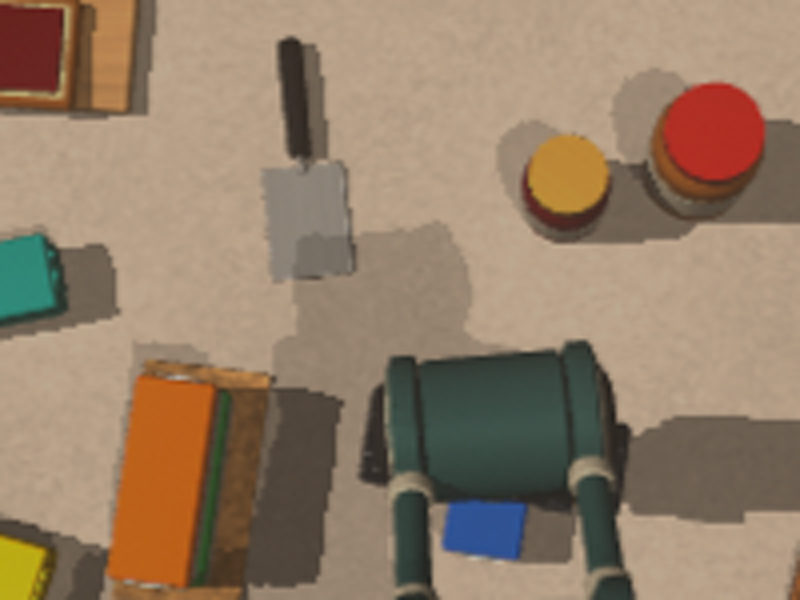

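The picture shows orange still on green, with its lid around top pixel (241,210). Blue is held just above clear worktop, so I'll set it down, release and rise.

```bash
python3 -m creep '[0,0,0.0025,0,0,0,0.05, 0,0,0.0014,0,0,0,0.05, 0,0,0,0,0,0,0.05, 0,0,0,0,0,0,0.062, 0,0,0,0,0,0,0.07, 0,0,0,0,0,0,0.088, 0,0,0,0,0,0,0.088, 0,0,0,0,0,0,0.088, 0,0,0,0,0,0,0.088]'
python3 -m creep '[0,0,-0.015,0,0,0,0.088, 0,0,-0.03,0,0,0,0.088, 0,0,-0.03,0,0,0,0.088, 0,0,-0.03,0,0,0,0.088, 0,0,-0.03,0,0,0,0.088, 0,0,-0.03,0,0,0,0.088, 0,0,0,0,0,0,0.088]'
python3 - <<'E'
from h import *
t=np.ascontiguousarray(arm.snapshot("top")[:,:,::-1])
hsv=cv2.cvtColor(t,cv2.COLOR_BGR2HSV)
m=cv2.inRange(hsv,(3,190,130),(17,255,255));m[:,:215]=0;m[:,290:]=0;m[:175]=0;m[250:]=0
m=cv2.morphologyEx(m,cv2.MORPH_OPEN,np.ones((3,3)))
cnt=max(cv2.findContours(m,0,2)[0],key=cv2.contourArea)
P=np.array([at("top",p[0],.096)[:2] for p in cnt],np.float32);r=cv2.minAreaRect(P);print(r,cv2.minAreaRect(cnt))
m=cv2.inRange(hsv,(105,120,50),(125,255,255));m[:,:290]=0;m[:,360:]=0;m[:150]=0;m[250:]=0
cnt=max(cv2.findContours(m,0,2)[0],key=cv2.contourArea)
P=np.array([at("top",p[0],.045)[:2] for p in cnt],np.float32);print("blue",cv2.minAreaRect(P))
plan((*r[0],.2),-9.9)
E
```

```text
clock: 5.95
eef_pos: [0.5598, 0.0599, 0.0113]
orientation: [0.0, 0.086, 0.996, 0.0]
wrist_force: [1.2, 0.2, 0.5]
finger_gap: 0.0882
grasp_force: 0.0
clock: 6.65
eef_pos: [0.5635, 0.0602, 0.1829]
orientation: [0.005, 0.086, 0.996, 0.001]
wrist_force: [-0.1, -0.2, 0.1]
finger_gap: 0.088
grasp_force: 0.0
((0.5468599796295166, 0.302890807390213), (0.056514836847782135, 0.14590516686439514), 81.01463317871094) ((239.9401092529297, 209.5660400390625), (19.531494140625, 50.38630676269531), 8.53076457977295)
blue ((0.5105905532836914, 0.06720660626888275), (0.05759311467409134, 0.0514104962348938), 88.72089385986328)
turn [0.09 0.38 0.  ] shift [ 0.0566  0.2367 -0.0198] tcp [0.562  0.06   0.1802] gap 0.088 f 0.0 t 6.7
```

```bash
python3 -m creep '[0.0036,0.0147,0,0,0,-0.9,0.088, 0.007,0.03,0,0,0,0,0.088, 0.007,0.03,0,0,0,0,0.088, 0.007,0.03,0,0,0,0,0.088, 0.007,0.03,0,0,0,0,0.088, 0.007,0.03,0,0,0,0,0.088, 0.007,0.03,0,0,0,0,0.088, 0.007,0.03,0,0,0,0,0.088, 0.004,0.012,0,0,0,0,0.088, 0,0,0,0,0,0,0.088, 0,0,0,0,0,0,0.088]'
python3 - <<'E'
from h import *
plan((.547,.302,.0625),-9.0)
E
```

```text
clock: 7.8
eef_pos: [0.5404, 0.3019, 0.1752]
orientation: [-0.001, 0.078, 0.997, -0.001]
wrist_force: [0.3, 0.1, 0.2]
finger_gap: 0.0881
grasp_force: 0.0
turn [-0.11 -0.09  0.05] shift [-0.0065  0.0011  0.1127] tcp [0.5404 0.3019 0.1752] gap 0.0881 f 0.0 t 7.8
```

```bash
python3 -m creep '[-0.0065,0.001,0.015,0,0,0,0.088, 0,0,0.03,0,0,0,0.088, 0,0,0.03,0,0,0,0.088, 0,0,0.025,0,0,0,0.088, 0,0,0.0127,0,0,0,0.088, 0,0,0,0,0,0,0.088, 0,0,0,0,0,0,0.088]'
python3 - <<'E'
from h import *
plan((.547,.302,.0625),-9.0);s=arm.snapshot("scene")[:,:,::-1]
cv2.imwrite("pics/c4.png",crop(s,340,100,110,140,4))
E
```

```text
clock: 8.5
eef_pos: [0.5484, 0.3021, 0.0639]
orientation: [0.0, 0.079, 0.997, 0.0]
wrist_force: [0.6, 0.4, -0.5]
finger_gap: 0.0879
grasp_force: 0.0
turn [ 0.01  0.02 -0.05] shift [ 0.0014 -0.0003  0.0014] tcp [0.5484 0.3021 0.0639] gap 0.0879 f 0.0 t 8.5
```

View pics/c4.png

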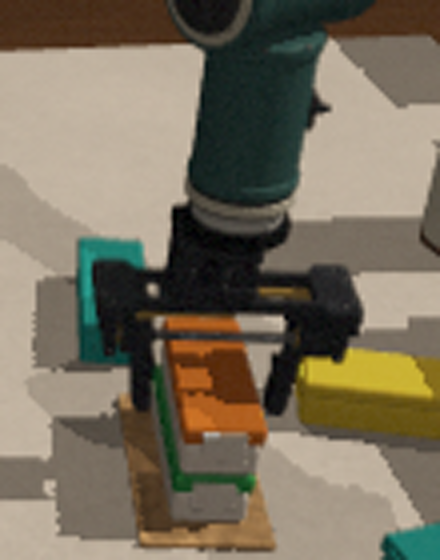

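The fingers straddle the orange box evenly (crop columns 140 and 275, box 160–265), and both tips are above green's lid. I'll close and lift.

```bash
python3 -m creep '[0,0,0,0,0,0,0.07, 0,0,0,0,0,0,0.06, 0,0,0,0,0,0,0.05, 0,0,0,0,0,0,0.05, 0,0,0,0,0,0,0.05, 0,0,0,0,0,0,0.05, 0,0,-0.01,0,0,0,0.05, 0,0,-0.02,0,0,0,0.05, 0,0,-0.03,0,0,0,0.05, 0,0,-0.03,0,0,0,0.05, 0,0,0,0,0,0,0.05, 0,0,0,0,0,0,0.05]' 20
python3 - <<'E'
from h import *
t=(np.array([.510,-.290])+R.from_euler('z',-15.6,degrees=True).apply([-.06,0,0])[:2])
print(t);plan((*t,.1539),-15.6)
E
```

```text
clock: 9.75
eef_pos: [0.5478, 0.3025, 0.1535]
orientation: [0.0, 0.078, 0.997, 0.0]
wrist_force: [-1.3, 0.3, -2.6]
finger_gap: 0.0595
grasp_force: 20.0
[ 0.45221025 -0.27386481]
turn [0.02 0.03 6.6 ] shift [-6.290e-02 -5.808e-01 -4.000e-04] tcp [0.5478 0.3025 0.1535] gap 0.0595 f 19.999486666638404 t 9.75
```

```bash
python3 -m creep '[0,0,0,0,0,3.3,0.05, 0,0,0,0,0,3.3,0.05, -0.002,-0.015,0,0,0,0,0.05, -0.004,-0.035,0,0,0,0,0.05, -0.004,-0.035,0,0,0,0,0.05, -0.004,-0.035,0,0,0,0,0.05, -0.004,-0.035,0,0,0,0,0.05, -0.004,-0.035,0,0,0,0,0.05, -0.004,-0.035,0,0,0,0,0.05, -0.004,-0.035,0,0,0,0,0.05, -0.004,-0.035,0,0,0,0,0.05, -0.004,-0.035,0,0,0,0,0.05]'
python3 -m creep '[-0.004,-0.035,0,0,0,0,0.05, -0.004,-0.035,0,0,0,0,0.05, -0.004,-0.035,0,0,0,0,0.05, -0.004,-0.035,0,0,0,0,0.05, -0.004,-0.035,0,0,0,0,0.05, -0.004,-0.035,0,0,0,0,0.05, -0.001,-0.025,0,0,0,0,0.05, 0,-0.0158,0,0,0,0,0.05, 0,0,0,0,0,0,0.05, 0,0,0,0,0,0,0.05, 0,0,0,0,0,0,0.05]'
python3 - <<'E'
from h import *
plan((.4522,-.2739,.0195),-15.6)
t=np.ascontiguousarray(arm.snapshot("top")[:,:,::-1])
hsv=cv2.cvtColor(t,cv2.COLOR_BGR2HSV)
m=cv2.inRange(hsv,(40,110,30),(75,255,255));m[:,:215]=0;m[:,290:]=0;m[:175]=0;m[250:]=0
m=cv2.morphologyEx(m,cv2.MORPH_OPEN,np.ones((3,3)))
cnt=max(cv2.findContours(m,0,2)[0],key=cv2.contourArea)
P=np.array([at("top",p[0],.051)[:2] for p in cnt],np.float32);print("green",cv2.minAreaRect(P),cv2.minAreaRect(cnt))
m=cv2.inRange(hsv,(105,120,50),(125,255,255));m[:,:290]=0;m[:,370:]=0;m[:150]=0;m[250:]=0
cnt=max(cv2.findContours(m,0,2)[0],key=cv2.contourArea)
P=np.array([at("top",p[0],.045)[:2] for p in cnt],np.float32);print("blue",cv2.minAreaRect(P))
cv2.imwrite("pics/top5.png",crop(t,200,120,300,190,2.66))
E
```

```text
clock: 10.95
eef_pos: [0.4932, -0.0274, 0.1518]
orientation: [-0.002, 0.135, 0.991, -0.0]
wrist_force: [0.4, -0.8, -2.7]
finger_gap: 0.0597
grasp_force: 20.0
clock: 12.05
eef_pos: [0.4519, -0.2727, 0.1531]
orientation: [-0.0, 0.135, 0.991, 0.0]
wrist_force: [-0.7, 0.5, -3.1]
finger_gap: 0.06
grasp_force: 20.0
turn [ 0.04 -0.06  0.06] shift [-0.0006 -0.0011  0.1336] tcp [ 0.4519 -0.2727  0.1531] gap 0.06 f 19.999493036884815 t 12.05
green ((0.544867992401123, 0.3008471131324768), (0.05921560153365135, 0.14824829995632172), 81.58868408203125) ((243.79998779296875, 210.89999389648438), (19.657569885253906, 49.073211669921875), 8.130102157592773)
blue ((0.5599884390830994, 0.05950232222676277), (0.05622423440217972, 0.146682471036911), 79.96952056884766)
```

View pics/top5.png

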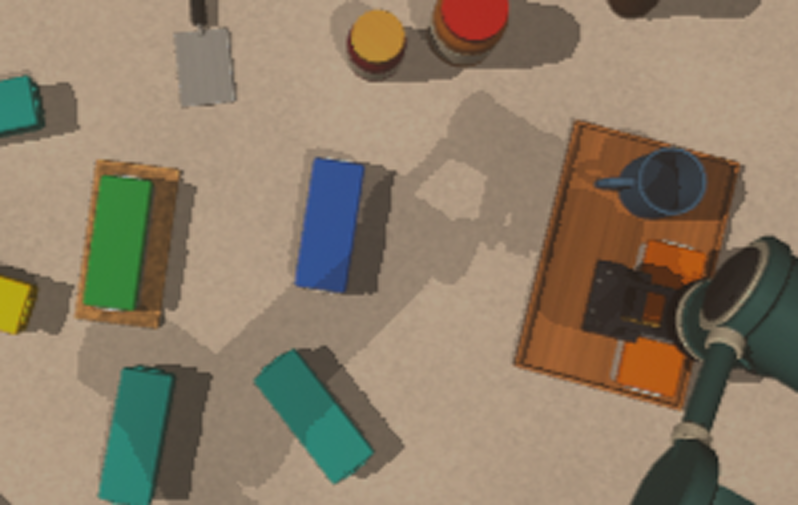

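Green's lid is clear at about top pixel (244,211), blue stands on the worktop at (323,204), and orange hangs over the free tray floor well clear of the mug. Lowering.

```bash
python3 -m creep '[0,-0.001,0.02,0,0,0,0.05, 0,0,0.03,0,0,0,0.05, 0,0,0.03,0,0,0,0.05, 0,0,0.03,0,0,0,0.05, 0,0,0.015,0,0,0,0.05, 0,0,0.007,0,0,0,0.05, 0,0,0,0,0,0,0.05, 0,0,0,0,0,0,0.05]'
python3 -m creep '[0,0,0.002,0,0,0,0.05, 0,0,0.0015,0,0,0,0.05, 0,0,0,0,0,0,0.05, 0,0,0,0,0,0,0.05]'
```

```text
clock: 12.9
eef_pos: [0.4531, -0.2753, 0.0229]
orientation: [0.001, 0.135, 0.991, -0.0]
wrist_force: [0.0, 0.2, -2.2]
finger_gap: 0.0604
grasp_force: 20.0
clock: 13.3
eef_pos: [0.4521, -0.2749, 0.0184]
orientation: [0.0, 0.136, 0.991, -0.0]
wrist_force: [-0.1, -0.2, -3.0]
finger_gap: 0.0598
grasp_force: 20.0
```

Still carrying its weight, so I'll ease down to contact.

```bash
python3 -m creep '[0,0,0.001,0,0,0,0.05, 0,0,0.0005,0,0,0,0.05, 0,0,0,0,0,0,0.05, 0,0,0,0,0,0,0.05]'
```

```text
clock: 13.7
eef_pos: [0.4522, -0.275, 0.0183]
orientation: [0.0, 0.136, 0.991, 0.0]
wrist_force: [-4.3, 2.0, 10.6]
finger_gap: 0.0601
grasp_force: 20.0
```

Contact (+10 N). Release, rise and head back to blue.

```bash
python3 -m creep '[0,0,-0.0005,0,0,0,0.05, 0,0,0,0,0,0,0.062, 0,0,0,0,0,0,0.07, 0,0,0,0,0,0,0.08, 0,0,0,0,0,0,0.08, 0,0,0,0,0,0,0.08, 0,0,0,0,0,0,0.08, 0,0,-0.015,0,0,0,0.08, 0,0,-0.03,0,0,0,0.08, 0,0,-0.03,0,0,0,0.08, 0,0,-0.03,0,0,0,0.08, 0,0,-0.01,0,0,0,0.08]'
python3 - <<'E'
from h import *
plan((.56,.0595,.133),-10)
E
```

```text
clock: 14.9
eef_pos: [0.4542, -0.2763, 0.1368]
orientation: [0.003, 0.136, 0.991, -0.002]
wrist_force: [-0.1, 0.1, 0.3]
finger_gap: 0.0801
grasp_force: 0.0
turn [-0.15  0.39 -5.59] shift [-0.0459  0.349   0.0038] tcp [ 0.4542 -0.2763  0.1368] gap 0.0801 f 0.0 t 14.9
```

```bash
python3 -m creep '[0,0,0,0,0,-2.8,0.088, 0,0,0,0,0,-2.8,0.088, -0.004,0.034,0,0,0,0,0.088, -0.005,0.035,0,0,0,0,0.088, -0.005,0.035,0,0,0,0,0.088, -0.005,0.035,0,0,0,0,0.088, -0.005,0.035,0,0,0,0,0.088, -0.005,0.035,0,0,0,0,0.088, -0.005,0.035,0,0,0,0,0.088, -0.005,0.035,0,0,0,0,0.088, -0.005,0.035,0,0,0,0,0.088, -0.002,0.035,0,0,0,0,0.088]'
python3 -m creep '[0,0,0,0,0,0,0.088, 0,0,0,0,0,0,0.088, 0,0,0,0,0,0,0.088]'
python3 - <<'E'
from h import *
plan((.56,.0595,.0115),-10)
t=np.ascontiguousarray(arm.snapshot("top")[:,:,::-1]);hsv=cv2.cvtColor(t,cv2.COLOR_BGR2HSV)
m=cv2.inRange(hsv,(3,190,130),(15,255,255));m[:,:385]=0;m[:,485:]=0;m[:195]=0;m[280:]=0
m=cv2.morphologyEx(m,cv2.MORPH_OPEN,np.ones((3,3)))
cnt=max(cv2.findContours(m,0,2)[0],key=cv2.contourArea)
P=np.array([at("top",p[0],.05)[:2] for p in cnt],np.float32);print(cv2.minAreaRect(P))
cv2.imwrite("pics/top6.png",crop(t,380,150,110,135,4))
E
```

```text
clock: 16.1
eef_pos: [0.558, 0.0623, 0.1318]
orientation: [-0.0, 0.087, 0.996, -0.0]
wrist_force: [0.6, -0.7, -0.3]
finger_gap: 0.0881
grasp_force: 0.0
clock: 16.4
eef_pos: [0.5573, 0.0601, 0.1317]
orientation: [-0.0, 0.087, 0.996, -0.0]
wrist_force: [0.3, -0.6, -0.5]
finger_gap: 0.0881
grasp_force: 0.0
turn [-0.04 -0.05 -0.01] shift [-0.0028 -0.0002  0.1202] tcp [0.5573 0.0601 0.1317] gap 0.0881 f 0.0 t 16.4
((0.43869590759277344, -0.26965126395225525), (0.05877504497766495, 0.12252005189657211), 74.85493469238281)
```

View pics/top6.png

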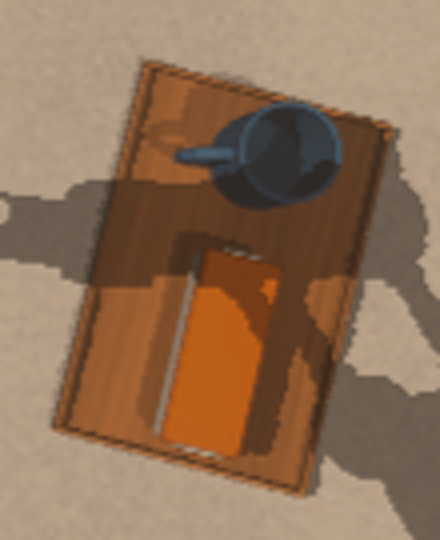

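Orange lies flat on the tray floor, inside the rim at crop (220,350) and clear of the mug at (290,150). Now for blue.

```bash
python3 -m creep '[-0.0028,0,0.02,0,0,0,0.088, 0,0,0.03,0,0,0,0.088, 0,0,0.03,0,0,0,0.088, 0,0,0.025,0,0,0,0.088, 0,0,0.0144,0,0,0,0.088, 0,0,0,0,0,0,0.088, 0,0,0,0,0,0,0.07, 0,0,0,0,0,0,0.06, 0,0,0,0,0,0,0.05, 0,0,0,0,0,0,0.05, 0,0,0,0,0,0,0.05, 0,0,0,0,0,0,0.05]' 20
python3 -m creep '[0,0,-0.01,0,0,0,0.05, 0,0,-0.02,0,0,0,0.05, 0,0,-0.03,0,0,0,0.05, 0,0,-0.03,0,0,0,0.05, 0,0,-0.01,0,0,0,0.05, 0,0,0,0,0,0,0.05, 0,0,0,0,0,0,0.05]'
python3 - <<'E'
from h import *
plan((.545,.301,.112),-8.4)
E
```

```text
clock: 17.65
eef_pos: [0.5617, 0.0605, 0.0141]
orientation: [0.001, 0.087, 0.996, 0.0]
wrist_force: [-0.9, -0.8, 5.2]
finger_gap: 0.0598
grasp_force: 20.0
clock: 18.35
eef_pos: [0.5596, 0.0605, 0.1116]
orientation: [-0.001, 0.087, 0.996, -0.0]
wrist_force: [-0.5, 0.7, -2.0]
finger_gap: 0.0603
grasp_force: 20.0
turn [-0.02 -0.1  -1.6 ] shift [ 0.0496  0.2358 -0.0004] tcp [0.5596 0.0605 0.1116] gap 0.0603 f 19.99975369311869 t 18.35
```

```bash
python3 -m creep '[0.003,0.014,0,0,0,-1.6,0.05, 0.006,0.03,0,0,0,0,0.05, 0.007,0.03,0,0,0,0,0.05, 0.006,0.03,0,0,0,0,0.05, 0.006,0.03,0,0,0,0,0.05, 0.006,0.03,0,0,0,0,0.05, 0.006,0.03,0,0,0,0,0.05, 0.006,0.03,0,0,0,0,0.05, 0.0036,0.0118,0,0,0,0,0.05, 0,0,0,0,0,0,0.05, 0,0,0,0,0,0,0.05, 0,0,0,0,0,0,0.05]'
python3 - <<'E'
from h import *
plan((.545,.301,.0635),-8.4)
E
```

```text
clock: 19.55
eef_pos: [0.5461, 0.2998, 0.1121]
orientation: [-0.001, 0.073, 0.997, -0.001]
wrist_force: [0.3, -0.2, -2.2]
finger_gap: 0.0597
grasp_force: 20.0
turn [-0.07 -0.05 -0.03] shift [0.0012 0.0011 0.0486] tcp [0.5461 0.2998 0.1121] gap 0.0597 f 19.999658830929548 t 19.55
```

```bash
python3 -m creep '[0.001,0.001,0.015,0,0,0,0.05, 0,0,0.018,0,0,0,0.05, 0,0,0.01,0,0,0,0.05, 0,0,0,0,0,0,0.05, 0,0,0,0,0,0,0.05]'
python3 -m creep '[0,0,0.0015,0,0,0,0.05, 0,0,0.001,0,0,0,0.05, 0,0,0,0,0,0,0.05, 0,0,0,0,0,0,0.05]'
python3 - <<'E'
from h import *
plan((.545,.301,.0635),-8.4);s=arm.snapshot("scene")[:,:,::-1]
cv2.imwrite("pics/c7.png",crop(s,340,100,110,140,4))
E
```

```text
clock: 20.05
eef_pos: [0.5454, 0.3016, 0.0692]
orientation: [-0.0, 0.074, 0.997, -0.0]
wrist_force: [0.0, 0.3, -1.9]
finger_gap: 0.0598
grasp_force: 20.0
clock: 20.45
eef_pos: [0.5458, 0.3023, 0.0676]
orientation: [0.0, 0.073, 0.997, 0.0]
wrist_force: [-0.7, 0.4, -2.7]
finger_gap: 0.0597
grasp_force: 20.0
turn [0.02 0.03 0.01] shift [ 0.0006 -0.0014  0.0041] tcp [0.5458 0.3023 0.0676] gap 0.0597 f 19.999687294475734 t 20.45
```

View pics/c7.png

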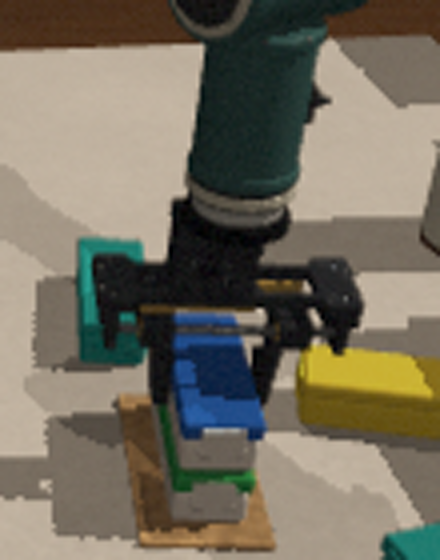

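Blue is aligned just above green, with ends and sides in line at crop column 170–265. Easing it down.

```bash
python3 -m creep '[0,-0.001,0.001,0,0,0,0.05, 0,0,0.001,0,0,0,0.05, 0,0,0,0,0,0,0.05, 0,0,0,0,0,0,0.05]'
python3 -m creep '[0,0,0.001,0,0,0,0.05, 0,0,0,0,0,0,0.05, 0,0,0,0,0,0,0.05]'
```

```text
clock: 20.9
eef_pos: [0.5454, 0.3011, 0.0652]
orientation: [-0.0, 0.073, 0.997, -0.0]
wrist_force: [0.5, -0.3, -0.8]
finger_gap: 0.0599
grasp_force: 20.0
clock: 21.2
eef_pos: [0.5455, 0.3012, 0.0651]
orientation: [0.0, 0.073, 0.997, 0.0]
wrist_force: [-2.6, -0.7, 5.5]
finger_gap: 0.0598
grasp_force: 20.0
```

Contact. Release and rise.

```bash
python3 -m creep '[0,0,0,0,0,0,0.062, 0,0,0,0,0,0,0.07, 0,0,0,0,0,0,0.085, 0,0,0,0,0,0,0.085, 0,0,0,0,0,0,0.085, 0,0,0,0,0,0,0.085, 0,0,-0.015,0,0,0,0.085, 0,0,-0.03,0,0,0,0.085, 0,0,-0.03,0,0,0,0.085, 0,0,-0.03,0,0,0,0.085, 0,0,-0.03,0,0,0,0.085, 0,0,-0.01,0,0,0,0.085]'
python3 -m creep '[0,-0.03,0,0,0,0,0.085, 0,-0.035,0,0,0,0,0.085, 0,-0.035,0,0,0,0,0.085, 0,-0.035,0,0,0,0,0.085, 0,-0.035,0,0,0,0,0.085, 0,-0.03,0,0,0,0,0.085, 0,0,0,0,0,0,0.085, 0,0,0,0,0,0,0.085]'
python3 - <<'E'
from h import *
t=np.ascontiguousarray(arm.snapshot("top")[:,:,::-1]);s=arm.snapshot("scene")[:,:,::-1];hsv=cv2.cvtColor(t,cv2.COLOR_BGR2HSV)
m=cv2.inRange(hsv,(105,120,50),(125,255,255));m[:,:215]=0;m[:,290:]=0;m[:165]=0;m[255:]=0
cnt=max(cv2.findContours(m,0,2)[0],key=cv2.contourArea)
P=np.array([at("top",p[0],.096)[:2] for p in cnt],np.float32);print("blue",cv2.minAreaRect(P))
cv2.imwrite("pics/c8.png",np.hstack([crop(t,210,130,100,140,4),crop(s,340,130,100,140,4)]))
E
```

```text
clock: 22.4
eef_pos: [0.5476, 0.3022, 0.2147]
orientation: [0.003, 0.073, 0.997, 0.002]
wrist_force: [0.2, -0.1, -0.1]
finger_gap: 0.085
grasp_force: 0.0
clock: 23.2
eef_pos: [0.516, 0.103, 0.209]
orientation: [-0.0, 0.074, 0.997, 0.0]
wrist_force: [0.7, 0.3, 0.8]
finger_gap: 0.0849
grasp_force: 0.0
blue ((0.5438017845153809, 0.2999095916748047), (0.05700172856450081, 0.14670036733150482), 81.84300994873047)
```

View pics/c8.png

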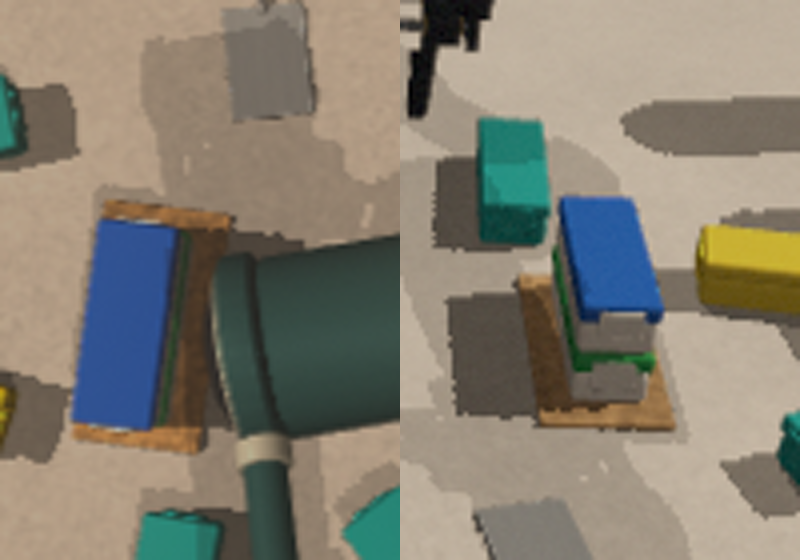

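Blue sits squarely on green, about 2 mm off centre, flat and released. Handing in.

```bash
python3 -c "
from rig import arm
print(arm.hand_in())"
```

```text
the job is handed in; nothing more can be done
None
```

The job is handed in at about 23 s of the 72 s allowed: in the last pictures orange lies flat on the tray floor and blue sits on green about 2 mm off centre, though `hand_in()` returned no verdict.

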